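# Drag a sample tray home against a spring stop by its far lip

### The arm

A 7-joint arm with a two-finger parallel gripper is mounted at the origin on a cart in front of the work surface, level with it; the furniture and walls round the work are solid. World frame = base frame: x ahead of the robot, y to its left, z up, the work surface at z = 0. Lengths are in m, angles in rad, forces in N, time in s.
With the tool pointing down it reaches from about 0.4 to 0.875 m from the base axis. Payload 19.3 kg.
Tool frame: the origin (TCP) lies on the centre line of the jaws, within the pads' length; the fingertips stand 8 mm ahead of it and the grasp point (between the pads) lies 11 mm behind it; z points along the fingers, y is the line along which they close (so a half turn about z gives the same grasp; the last joint's range is limited). The gripper opens to 85 mm and grips with 20 to 120 N. Pads are 22 mm wide; open, the fingers measure 114 mm over their backs; the gripper's body (76 mm by 85 mm) begins 54 mm behind the grasp point. The pads swing forward as they close: fully open they stand 13 mm farther back than shut.
Start: joints at [-1.208, 0.521, -0.036, 1.599, 0.021, 1.021, -0.113], TCP at [0.262, 0.567, 0.239] pointing down, gripper open.
Joint ranges: [-2.91, 2.91], [-0.3, 2.13], [-1.5, 1.42], [0.17, 2.43], [-1.26, 4.41], [0.16, 1.93], [-2.52, 2.52]. Speed limits (rad/s): [1.89, 1.89, 2.39, 2.39, 3.01, 3.01, 3.01].

### API

Orientations are given as [roll, pitch, yaw] about the fixed x, y, z axes, in that order (R = Rz(yaw) Ry(pitch) Rx(roll)).
In Python, from workcell import status, grab_frame, camera_params, bot, search_frame, silhouettes gives the robot as it stands.
- The arm moves only by the shell command python3 -m creep 'ROWS' [FORCE]. ROWS is JSON, a list of rows, each a list of 5 numbers: the shift along the tool's x, y, z in units of 60 mm (1.0 is 60 mm), then the turn about the tool's z in units of 8 degrees (1.0 is 8 degrees), then the opening, from 0 (shut) to 1 (fully open). In form: [[x, y, z, twist, hand], ...]. A call has 1 to 5 rows; each row is the pose to reach, as a shift and turn from the pose commanded when the call began, along the tool's axes at that moment; what a row does not reach only later rows make up. A row lasts 1/8 s, in which the tool goes at most 62.5 mm and 10.7 degrees, less where a joint would pass 70% of its speed; a pose out of reach is approached as far as the arm can. A call with a gripper value outside its range is refused whole. The fingers move at their own pace and stop on an object; FORCE is the grip in N (left out, the last holds). Time passes only in rows, so rows that repeat a pose let the fingers close. It gives the time, the measured TCP pose, the force, the opening and the grip force at its end, in the units of the state.
- status.observe(): the state, without advancing time (a new reading comes with each control period).
- grab_frame(name): name is "scene" or "top" or "wrist"; returns the picture (384x512x3 uint8, blue, green, red); there is no depth.
- camera_params(name): a dict with "K" (3x3 intrinsics, pixels), "rvec" (rotation vector, rad) and "tvec" (3), from world to camera coordinates, as OpenCV has them; the wrist camera has in their place "tool_from_camera" (4x4, takes a point from camera to tool coordinates, whose origin is the TCP and whose axes are the flange's). Camera axes: x right, y down, z forward; pixel columns grow to the right and rows downward; lengths in m; the calibration is good to about 2 mm. A picture is of the moment at which its call begins: read the wrist's pose just before it. camera_params takes no time and is no camera call.
- bot.job_done(): hands the job in; it is judged then, once.
Trained networks look in the newest picture that a camera, given by its name, has taken for a name from the list of things; names that differ only in an ending like _2 or _b are one class to them, and where a whole thing is asked for, a point or a joint stands for the part that bears it (a point fixed in the world has none). Each returns a list of dicts, best first, with "p" (0 to 1); they miss things now and then, are a little off and sometimes report something else, mostly with a low value. They report only what shows in the picture. A call takes as long as a camera call.
- search_frame(camera, name): "extent" ([left, top, right, bottom] as shares, 0 to 1, of the picture: columns of its width, rows of its height, round what is visible of it).
- silhouettes(camera, name): "mask" (384x512 bool, what is visible of it) and "extent" ([left, top, right, bottom] as shares, 0 to 1, of the picture: columns of its width, rows of its height, round what is visible of it).
The state is a dict: "clock": time; "qpos": joint angles; "qd": joint speeds; "joint_efforts": joint torques, N m; "position": TCP position; "tool_rot": TCP orientation; "force": force on the tool from outside, world axes, zero at the start; "moment": the same for the moment, N m; "grip_width": finger opening in m; "finger_force": force on a finger pad.
Only numpy, scipy, OpenCV 4.12 (cv2) and the standard library are available. Lean on these libraries where they do the work, as an engineer would, in place of code of your own. Each camera call takes 0.05 s, during which the arm holds its last target. There are 200 camera calls.

### The job

Hook the gripper behind the far lip of the blue sample tray and drag it towards you, between the two guide rails, until it meets the red spring pad of the stop. Keep pulling steadily with about 10 newtons on the pad for a second so that the tray seats square (never as much as 15 newtons on it), then ease off before lifting the fingers away, and leave the tray resting against the pad. Keep everything in the tray standing and leave the things around it alone.

Things in the scene. Friction and masses are not known exactly. Their poses are not given: they have to be found in the camera images.
- tray: loose open blue tray, 90 (x) x 150 (y) x 30 mm high, 3 mm walls, rolled lip 6 mm thick; origin at the centre of its underside; +x points away from the robot, to the far lip. With its load (petri dish, two vials) 0.3 to 0.6 kg; takes about 1 to 4 N to slide. Starts beyond the dock's mouth, slightly turned and off-line.
- tray_far_lip (a point): centre of the far long lip of the tray, on its outer edge, at the top (30 mm above the worktop); at least 45 mm are free behind it.
- dock: fixed aluminium dock: two guide rails 18 mm high along its x, inner faces at y = +-78 mm (3 mm of play each side of the tray), straight from x = 0 to 108 mm, then flared to y = +-92 mm at x = 138 mm; a front bar at x = -22 to 0 mm. Origin on the worktop, midway between the rails at the bar's inner face; +x points away from the robot, out of the mouth. The tray goes in x along x.
- stop_block: fixed black block on the dock's front bar, 50 mm wide, top 42 mm high; origin 20 mm beyond the dock's along its x, 18 mm up. Carries a red spring pad (44 mm wide, 9 to 23 mm high) facing the tray. The pad's adjustable setting is not measured: it meets the tray when the tray's origin is 68 to 123 mm from the dock's, to be felt. It yields 1 mm per 4 N, 8 mm at most, well damped.
- petri: white petri dish lying in the tray, 61 mm across, 15 mm high; origin at the centre of its underside
- vial_blue: glass vial with blue cap standing loose in the tray, 16 mm across, 48 mm high; origin at the centre of its underside
- vial_black: glass vial with black cap standing loose in the tray, 16 mm across, 48 mm high; origin at the centre of its underside
- lens_tube: black lens tube, 31 mm across, 26 mm high, standing on the worktop behind the tray, to be left alone; origin at the centre of its underside
- beam_block: black finned beam block, 32x36x34 mm, on the worktop left of the dock, to be left alone; origin at the centre of its underside
- screw_tin: round tin with blue lid, 63 mm across, 32 mm high, on the worktop to the left, to be left alone; origin at the centre of its underside

How it is judged:
By the outcome, as a careful person would: the job done as asked, in the order asked, and still so for the second after the job is handed in, with the robot touching nothing.
It also fails if it takes over 58 s, if anything falls off the work surface, if the arm or the gripper's body presses on something with over 40 N, if the wrist force passes 120 N, or if a joint passes its speed limit or range.

## Working session

There is one attempt and no reset: what is moved stays moved. The work goes in short steps, Python scripts to look and compute and a shell command to move; the robot and the scene stay as the last step left them, time stands still between calls to the robot, and variables do not carry over. Pictures are saved under pics/ and viewed, at most 10 in all, crops included, and the job is handed in when it is done.

```bash
mkdir -p pics; ls; cat > h.py <<'E'
import numpy as np,cv2,json
from workcell import status, grab_frame, camera_params, bot, search_frame, silhouettes
def P(name):
    c=camera_params(name);R,_=cv2.Rodrigues(np.array(c["rvec"],float));return np.array(c["K"]),R,np.array(c["tvec"],float).ravel()
def ray(name,uv):
    K,R,t=P(name);d=R.T@np.linalg.inv(K)@np.array([uv[0],uv[1],1.]);return -R.T@t,d
def atz(name,uv,z):
    o,d=ray(name,uv);return o+d*(z-o[2])/d[2]
def proj(name,X):
    K,R,t=P(name);p=K@(R@np.asarray(X,float)+t);return p[:2]/p[2]
def tri(a,ua,b,ub):
    o1,d1=ray(a,ua);o2,d2=ray(b,ub)
    s=np.linalg.lstsq(np.c_[d1,-d2],o2-o1,rcond=None)[0];p,q=o1+d1*s[0],o2+d2*s[1];return (p+q)/2,np.linalg.norm(p-q)
E
python3 - <<'E'
from h import *
s=status.observe();print(s)
a=grab_frame("scene");b=grab_frame("top")
cv2.imwrite("pics/scene.png",a);cv2.imwrite("pics/top.png",b)
for n in ["tray","dock","stop_block","petri","vial_blue","vial_black","lens_tube","beam_block","screw_tin"]:
    for c in ["scene","top"]:
        r=search_frame(c,n); print(n,c,[(np.round(np.array(x["extent"])*[512,384,512,384],1).tolist(),round(x["p"],2)) for x in r[:2]])
for c in ["scene","top"]:
    K,R,t=P(c);print(c,-R.T@t,K[0,0])
E
```

```text
pics
{'clock': 0.0, 'qpos': array([-1.20818621,  0.52203161, -0.0363185 ,  1.60000933,  0.02119795,
        1.02111748, -0.11280383]), 'qd': array([-0.00086858,  0.00148025,  0.0002367 ,  0.00192972, -0.0009957 ,
       -0.00126749,  0.00010583]), 'joint_efforts': array([ 8.01547540e-04, -9.27132583e+01,  1.98044367e+00, -3.69932699e+01,
        1.78009114e-02,  8.31580139e-03, -5.08294505e-06]), 'position': array([0.26203562, 0.56704358, 0.2387144 ]), 'tool_rot': array([-3.14041511e+00,  8.80417928e-05,  2.70876002e+00]), 'force': array([-0.01283228, -0.71650951,  0.05110065]), 'moment': array([0.0394511 , 0.04190093, 0.06590512]), 'finger_force': 0.0, 'grip_width': 0.08524879565338915}
tray scene [([266.8, 192.2, 338.5, 271.9], 0.9)]
tray top [([266.2, 132.3, 335.3, 180.2], 0.83)]
dock scene [([159.4, 200.5, 283.8, 312.6], 0.7), ([278.7, 209.5, 282.9, 230.5], 0.35)]
dock top []
stop_block scene [([160.6, 204.0, 286.2, 312.2], 0.29)]
stop_block top [([279.6, 238.8, 302.1, 285.4], 0.92)]
petri scene [([290.8, 234.7, 323.7, 258.3], 0.59)]
petri top [([299.4, 147.4, 327.7, 175.4], 0.83), ([285.2, 163.7, 289.4, 172.2], 0.43)]
vial_blue scene [([295.5, 198.7, 304.3, 218.8], 0.43)]
vial_blue top []
vial_black scene [([277.1, 208.4, 283.5, 231.5], 0.49), ([266.3, 192.0, 340.2, 271.1], 0.27)]
vial_black top [([263.7, 138.5, 335.2, 180.5], 0.67)]
lens_tube scene [([345.8, 207.2, 361.7, 228.2], 0.5)]
lens_tube top [([295.7, 101.0, 312.2, 111.4], 0.72)]
beam_block scene [([162.1, 245.0, 211.2, 275.4], 0.69), ([172.3, 193.4, 193.5, 216.5], 0.54)]
beam_block top [([213.9, 233.8, 236.1, 254.6], 0.7)]
screw_tin scene [([231.0, 165.2, 265.3, 197.2], 0.67)]
screw_tin top [([210.5, 159.5, 240.2, 192.0], 0.79)]
scene [ 0.28198185 -0.41445152  0.68499303] 441.16863566848707
top [0.40110481 0.11594307 0.90781085] 418.6837162394264
```

```bash
python3 - <<'E'
import cv2
for n,r in (("top",(190,90,170,210)),("scene",(140,150,240,180))):
    x,y,w,h=r;im=cv2.imread(f"pics/{n}.png")[y:y+h,x:x+w]
    s=min(800/w,600/h);s=int(s*10)/10
    print(n,s);cv2.imwrite(f"pics/{n}c.png",cv2.resize(im,(int(w*s),int(h*s)),interpolation=cv2.INTER_CUBIC))
E
```

```text
top 2.8
scene 3.3
```

View pics/topc.png

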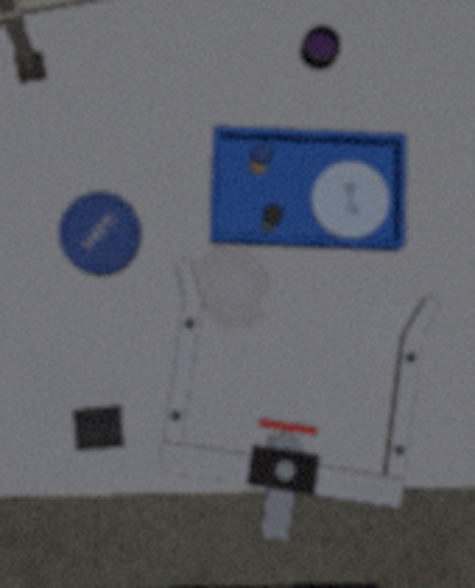

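View pics/scenec.png

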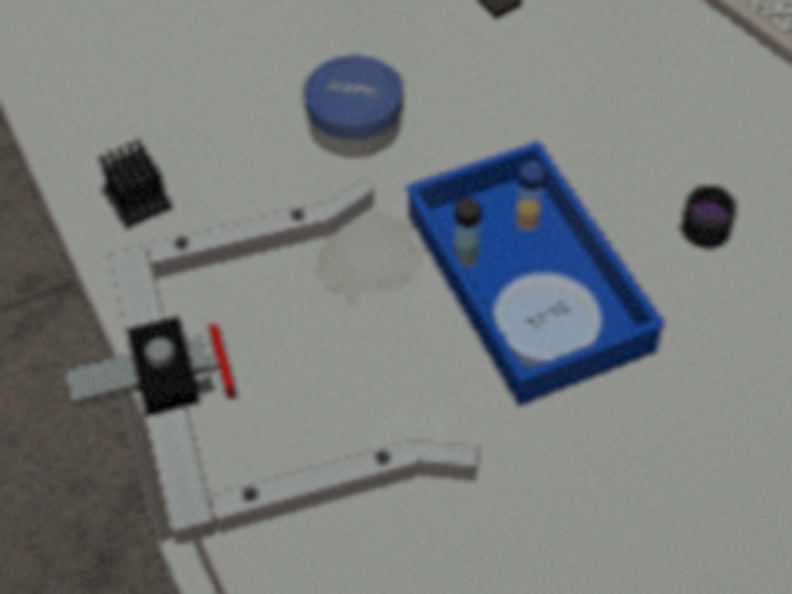

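The top crop shows the tray corners at about (214,127), (405,133), (403,248) and (211,243), the rail screws at (189,323), (176,415), (411,357) and (400,450), and the red pad at (260..317, 426). The scene crop shows the same things, with the tray clear of the mouth, a loose stain near it and the lens tube behind.

```bash
python3 - <<'E'
from h import *
T=lambda p:(np.array(p)+.5)/2.8-.5+[190,90]
S=lambda p:(np.array(p)+.5)/3.3-.5+[140,150]
pts={"FL":((214,127),(540,144)),"FR":((405,133),(661,322)),"NR":((403,248),(520,388)),"NL":((211,243),(410,187)),
"sLf":((189,323),(298,214)),"sLn":((176,415),(181,242)),"sRf":((411,357),(383,457)),"sRn":((400,450),(250,494)),
"padL":((260,421),(213,326)),"padR":((317,431),(233,393)),"blkFL":((253,447),(181,319)),"vblue":((262,152),(532,170)),"vblack":((274,212),(467,210)),"petri":((350,199),(548,313)),"lens":((321,47),(710,207))}
W={}
for k,(a,b) in pts.items():
    X,e=tri("top",T(a),"scene",S(b));W[k]=X;print(k,X.round(4),round(e*1e3,1))
C=[W[k] for k in("FL","FR","NR","NL")]
print("sizes",[round(np.linalg.norm(C[i]-C[(i+1)%4]),4) for i in range(4)])
# with fixed height from the top
for k,z in(("FL",.03),("FR",.03),("NR",.03),("NL",.03),("sLf",.018),("sLn",.018),("sRf",.018),("sRn",.018),("padL",.023),("padR",.023)):
    print(k,atz("top",T(pts[k][0]),z).round(4),atz("scene",S(pts[k][1]),z).round(4))
for k in("sLf","sLn","sRf","sRn"):W[k]=(atz("top",T(pts[k][0]),.018)+atz("scene",S(pts[k][1]),.018))/2
d=(W["sLf"]-W["sLn"]+W["sRf"]-W["sRn"]);print("dock yaw",np.degrees(np.arctan2(d[1],d[0])),[np.degrees(np.arctan2(*(v[[1,0]]))) for v in(W["sLf"]-W["sLn"],W["sRf"]-W["sRn"])], "across",[np.degrees(np.arctan2(-v[0],v[1])) for v in(W["sLf"]-W["sRf"],W["sLn"]-W["sRn"])])
print("bar inner face", atz("top",T((185,445)),.018),atz("top",T((388,473)),.018))
E
```

```text
FL [0.63   0.0791 0.025 ] 3.0
FR [ 0.62   -0.0673  0.029 ] 0.4
NR [ 0.5325 -0.0635  0.0207] 1.4
NL [0.5405 0.0833 0.0284] 6.6
sLf [0.4782 0.1019 0.0193] 1.4
sLn [0.4089 0.1133 0.0207] 0.8
sRf [ 0.4491 -0.0659  0.0191] 1.5
sRn [ 0.3797 -0.0541  0.0199] 1.3
padL [0.403  0.0503 0.0197] 0.5
padR [0.3955 0.0072 0.0168] 2.3
blkFL [0.3857 0.0564 0.0294] 4.0
vblue [0.6029 0.0449 0.0502] 1.4
vblack [0.5566 0.0375 0.0483] 0.2
petri [ 0.573  -0.0254  0.0153] 2.5
lens [ 0.6948 -0.007   0.0203] 4.0
sizes [np.float64(0.1468), np.float64(0.088), np.float64(0.1472), np.float64(0.0897)]
FL [0.6273 0.0798 0.03  ] [0.629  0.0752 0.03  ]
FR [ 0.6199 -0.0671  0.03  ] [ 0.6193 -0.0677  0.03  ]
NR [ 0.5305 -0.0614  0.03  ] [ 0.5297 -0.0685  0.03  ]
NL [0.5371 0.0843 0.03  ] [0.5432 0.0815 0.03  ]
sLf [0.4777 0.1021 0.018 ] [0.4793 0.1028 0.018 ]
sLn [0.4085 0.1133 0.018 ] [0.4098 0.1153 0.018 ]
sRf [ 0.4485 -0.0659  0.018 ] [ 0.4501 -0.0655  0.018 ]
sRn [ 0.379  -0.0543  0.018 ] [ 0.3806 -0.0532  0.018 ]
padL [0.4027 0.0506 0.023 ] [0.4027 0.048  0.023 ]
padR [0.3944 0.0082 0.023 ] [0.3955 0.003  0.023 ]
dock yaw -9.748191116768458 [np.float64(-9.728030283451034), np.float64(-9.768291948753905)] across [np.float64(-9.855973714808176), np.float64(-9.926501737933167)]
bar inner face [0.38612318 0.10703149 0.018     ] [ 0.36220204 -0.04449215  0.018     ]
```

```bash
python3 -m creep '[[-0.86,-0.51,0,0,1],[-1.72,-1.03,0,0,1],[-2.57,-1.54,0,0,1],[-3.43,-2.06,0,0,1],[-4.29,-2.57,0,0,1]]' 30
```

```text
clock: 1.62
position: [0.4321, 0.3177, 0.2395]
tool_rot: [3.141, 0.0, 2.709]
force: [1.3, 0.7, -0.3]
grip_width: 0.0857
finger_force: 0.0
```

```bash
python3 -m creep '[[-0.86,-0.51,0,-0.5,1],[-1.72,-1.03,0,-1.1,1],[-2.57,-1.54,0,-1.7,1],[-3.43,-2.06,0,-2.3,1],[-4.29,-2.57,0,-2.7,1]]'
python3 - <<'E'
from h import *
s=status.observe();print(s["position"],s["tool_rot"],s["qpos"],s["force"])
im=grab_frame("wrist");cv2.imwrite("pics/w1.png",im)
c=camera_params("wrist");print(c)
E
```

```text
clock: 2.25
position: [0.6011, 0.0697, 0.2395]
tool_rot: [3.141, 0.0, 3.088]
force: [0.2, 1.1, 0.5]
grip_width: 0.0855
finger_force: 0.0
[0.60105833 0.0697279  0.23948811] [3.14136778e+00 3.25140755e-04 3.08814953e+00] [-0.2218106   0.48916324  0.01217853  1.65657081 -0.00697755  0.99552785
  1.31008717] [0.17996811 1.13848262 0.54579842]
{'K': array([[279.54622402,   0.        , 256.60053658],
       [  0.        , 279.54622402, 195.83167417],
       [  0.        ,   0.        ,   1.        ]]), 'tool_from_camera': array([[ 3.63643031e-04, -9.46766786e-01, -3.21920052e-01,
         8.36258684e-02],
       [ 9.99999843e-01,  2.06902151e-04,  5.21107299e-04,
         1.39480568e-03],
       [-4.26761131e-04, -3.21920191e-01,  9.46766713e-01,
        -1.34766278e-01],
       [ 0.00000000e+00,  0.00000000e+00,  0.00000000e+00,
         1.00000000e+00]])}
```

View pics/w1.png

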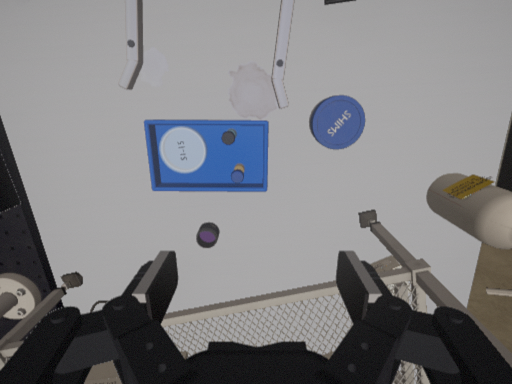

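The wrist view shows the tray's far lip flat at row 191 (columns 154 to 268), so the tool is parallel to it. The lens tube is at (208,235) and the pad tips at about (175,253) and (337,253).

```bash
cat >> h.py <<'E'
from scipy.spatial.transform import Rotation as Ro
def wz(uv,z,s=None):
    s=s or status.observe();c=camera_params("wrist");M=c["tool_from_camera"]
    R=Ro.from_euler("xyz",s["tool_rot"]).as_matrix()
    o=R@M[:3,3]+s["position"];d=R@M[:3,:3]@np.linalg.inv(c["K"])@np.array([uv[0],uv[1],1.]);return o+d*(z-o[2])/d[2]
def tool(s,X): return Ro.from_euler("xyz",s["tool_rot"]).as_matrix().T@(np.asarray(X)-s["position"])*1000
E
python3 - <<'E'
from h import *
s=status.observe()
for n,uv,z in(("FR",(153,191.5),.03),("FL",(268,191.5),.03),("NR",(147,121),.03),("NL",(268.5,121),.03),("sR",(131,43.5),.018),("sL",(280,63),.018),("lens",(208,234),.02),("vbl",(229,137),.048),("vbu",(237.5,175),.048)):print(n,wz(uv,z,s).round(4))
im=grab_frame("wrist")
r=silhouettes("wrist","tray");m=r[0]["mask"].astype(np.uint8);print(r[0]["p"]);q=cv2.minAreaRect(cv2.findNonZero(m));print(cv2.boxPoints(q));print([wz(p,.03,s).round(4) for p in cv2.boxPoints(q)])
E
```

```text
FR [ 0.6247 -0.0735  0.03  ]
FL [0.6331 0.0752 0.03  ]
NR [ 0.5366 -0.0649  0.03  ]
NL [0.545  0.0797 0.03  ]
sR [ 0.4517 -0.072   0.018 ]
sL [0.4817 0.0963 0.018 ]
lens [ 0.6943 -0.0115  0.02  ]
vbl [0.5589 0.033  0.048 ]
vbu [0.6043 0.0391 0.048 ]
0.69
[[151. 116.]
 [275. 116.]
 [275. 187.]
 [151. 187.]]
[array([ 0.5312, -0.0591,  0.03  ]), array([0.5397, 0.0876, 0.03  ]), array([0.6276, 0.0844, 0.03  ]), array([ 0.6185, -0.075 ,  0.03  ])]
```

```bash
python3 -m creep '[[-0.6,-0.8,0,0,1],[-0.83,-1.09,0,0,1],[-0.83,-1.09,0.9,0,1],[-0.83,-1.09,1.8,0,1],[-0.83,-1.09,2.4,0,1]]'
python3 - <<'E'
from h import *
s=status.observe();print(s["position"],s["tool_rot"],s["force"])
im=grab_frame("wrist");cv2.imwrite("pics/w2.png",im)
E
```

```text
clock: 3.02
position: [0.6451, 0.0046, 0.093]
tool_rot: [3.141, -0.002, 3.087]
force: [-0.1, -0.3, -0.3]
grip_width: 0.0855
finger_force: 0.0
[0.64506481 0.00463985 0.09296329] [ 3.14122229e+00 -2.09625138e-03  3.08665960e+00] [-0.10404321 -0.3144564  -0.28706806]
```

View pics/w2.png

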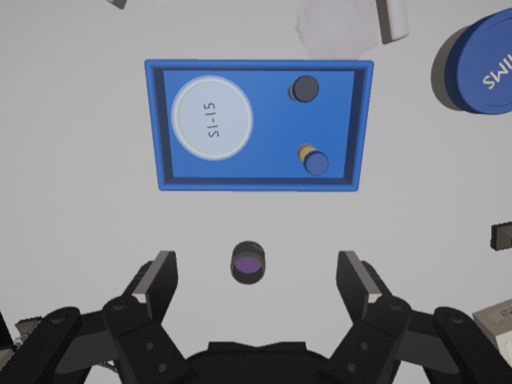

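The far lip lies at row 190 (columns 158 to 359), and the lens tube at (248,262) sits between the open fingers. I'll compute the offsets in tool axes.

```bash
python3 - <<'E'
from h import *
s=status.observe()
for n,uv,z in(("FR",(158,190.5),.03),("FL",(359,190.5),.03),("NR",(146,60),.03),("NL",(374,61),.03),("lens",(248,243),.026)):
    X=wz(uv,z,s);print(n,X.round(4),tool(s,X).round(1))
E
```

```text
FR [ 0.6172 -0.0643  0.03  ] [ 21.8 -70.3  59.2]
FL [0.6252 0.0818 0.03  ] [21.8 76.1 59.1]
NR [ 0.5313 -0.0576  0.03  ] [107.9 -68.3  59.8]
NL [0.5397 0.086  0.03  ] [107.4  75.6  59.7]
lens [ 0.6655 -0.0019  0.026 ] [-23.   -5.3  62.9]
```

```bash
python3 -m creep '[[0,0,0.5,0,1],[0,0,1.0,0,1],[0,0,1.3,0,1],[0,0,1.42,0,1],[0,0,1.42,0,1]]'; python3 -m creep '[[0,0,0,0,1],[0,0,0,0,1]]'
```

```text
clock: 3.7
position: [0.6464, 0.0036, 0.0105]
tool_rot: [3.141, 0.0, 3.086]
force: [0.4, 0.9, 0.7]
grip_width: 0.0851
finger_force: 0.0
clock: 3.95
position: [0.6466, 0.0034, 0.0109]
tool_rot: [3.141, 0.001, 3.086]
force: [0.9, -0.1, 0.2]
grip_width: 0.0853
finger_force: 0.0
```

```bash
python3 -m creep '[[0,0,0.07,0,1],[0.05,0,0.07,0,1],[0.1,0,0.07,0,1],[0.14,0,0.07,0,1],[0.17,0,0.07,0,1]]'; python3 -m creep '[[0.02,0,0,0,1],[0.04,0,0,0,1],[0.06,0,0,0,1],[0.08,0,0,0,1],[0.1,0,0,0,1]]'
```

```text
clock: 4.58
position: [0.6362, 0.004, 0.006]
tool_rot: [3.142, 0.001, 3.086]
force: [2.3, 0.9, -1.9]
grip_width: 0.0854
finger_force: 1.0
clock: 5.2
position: [0.63, 0.0043, 0.006]
tool_rot: [3.142, 0.0, 3.086]
force: [2.0, 0.7, 0.2]
grip_width: 0.0848
finger_force: 1.5
```

```bash
python3 -m creep '[[0.08,-0.018,0,0.09,1],[0.16,-0.035,0,0.17,1],[0.23,-0.053,0,0.26,1],[0.31,-0.07,0,0.34,1],[0.39,-0.088,0,0.43,1]]'
python3 - <<'E'
from h import *
s=status.observe();print(s["position"],s["tool_rot"],s["force"])
im=grab_frame("wrist");cv2.imwrite("pics/w3.png",im)
E
```

```text
clock: 5.82
position: [0.606, 0.0003, 0.0059]
tool_rot: [-3.142, 0.0, 3.025]
force: [3.2, 0.9, 0.8]
grip_width: 0.0854
finger_force: 1.5
[6.06036494e-01 2.71136342e-04 5.91878173e-03] [-3.14156275e+00  4.62416431e-05  3.02487689e+00] [3.18928039 0.88638817 0.77267444]
```

View pics/w3.png

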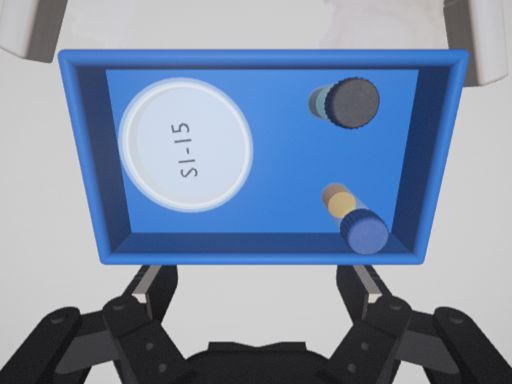

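The wrist view shows both fingers bearing on the lip, with the tray parallel to the tool and everything standing. The flare ends show at the upper left and upper right. I'll check the alignment from the top camera.

```bash
python3 - <<'E'
from h import *
im=grab_frame("top");cv2.imwrite("pics/t2.png",im)
x,y,w,h=240,130,120,140
s0=status.observe();tr=[wz(p,.03,s0) for p in((58,50),(468,50),(427,263),(100,263))];print(np.round(tr,4))
im=cv2.resize(im[y:y+h,x:x+w],None,fx=4.2,fy=4.2,interpolation=cv2.INTER_CUBIC)
im=cv2.convertScaleAbs(im,alpha=1.5);cv2.imwrite("pics/t2c.png",im)
E
```

```text
[[ 0.4975 -0.0568  0.03  ]
 [ 0.5144  0.0879  0.03  ]
 [ 0.6011  0.0803  0.03  ]
 [ 0.5839 -0.0676  0.03  ]]
```

View pics/t2c.png

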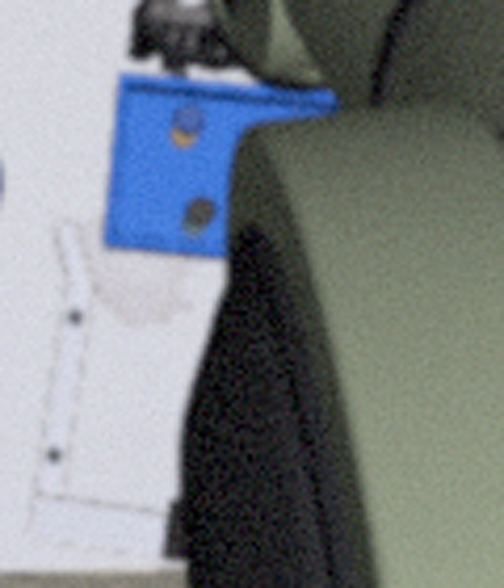

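The left side of the tray shows its near-left corner at crop (105,243) and its far-left at (122,76), with left-rail screws at (76,317) and (55,455). The arm hides the right side.

```bash
python3 - <<'E'
from h import *
T=lambda p:(np.array(p)+.5)/4.2-.5+[240,130]
a=np.radians(-9.8);e=np.array([np.cos(a),np.sin(a)]);n=np.array([-e[1],e[0]])
s=[atz("top",T(p),.018)[:2] for p in((76,317),(55,455))];d=s[0]-s[1];print("rail yaw",np.degrees(np.arctan2(d[1],d[0])))
for p in((105,243),(122,76)):
    X=atz("top",T(p),.03)[:2];print(X,"lat rel. screw line +85.3:",(X-s[0])@n*1e3+85.3,"x from far screw",(X-s[0])@e*1e3)
st=status.observe();print("TCP lat",(st["position"][:2]-s[0])@n*1e3+85.3,(st["position"][:2]-s[0])@e*1e3)
E
```

```text
rail yaw -9.86151338059262
[0.51354595 0.08575161] lat rel. screw line +85.3: 76.45385375036082 x from far screw 38.06244691477862
[0.5992847  0.07503141] lat rel. screw line +85.3: 80.48363299072973 x from far screw 124.37477058485113
TCP lat 7.817622857836625 143.37545970469972
```

```bash
python3 -m creep '[[0.08,-0.018,0,0.08,1],[0.16,-0.036,0,0.16,1],[0.24,-0.054,0,0.24,1],[0.32,-0.072,0,0.32,1],[0.4,-0.09,0,0.39,1]]'
python3 - <<'E'
from h import *
im=grab_frame("top");cv2.imwrite("pics/t3.png",im)
x,y,w,h=240,150,90,140
w1=grab_frame("wrist")
im=cv2.resize(im[y:y+h,x:x+w],None,fx=4.2,fy=4.2,interpolation=cv2.INTER_CUBIC)
im=cv2.convertScaleAbs(im,alpha=1.5)
w1=cv2.resize(w1,(420,315));w1=np.vstack([w1,np.zeros((im.shape[0]-315,420,3),np.uint8)])
cv2.imwrite("pics/t3c.png",np.hstack([im,w1]))
E
```

```text
clock: 6.55
position: [0.5815, -0.0023, 0.0059]
tool_rot: [-3.142, -0.0, 2.971]
force: [1.9, 1.1, -1.0]
grip_width: 0.0857
finger_force: 1.2
```

View pics/t3c.png

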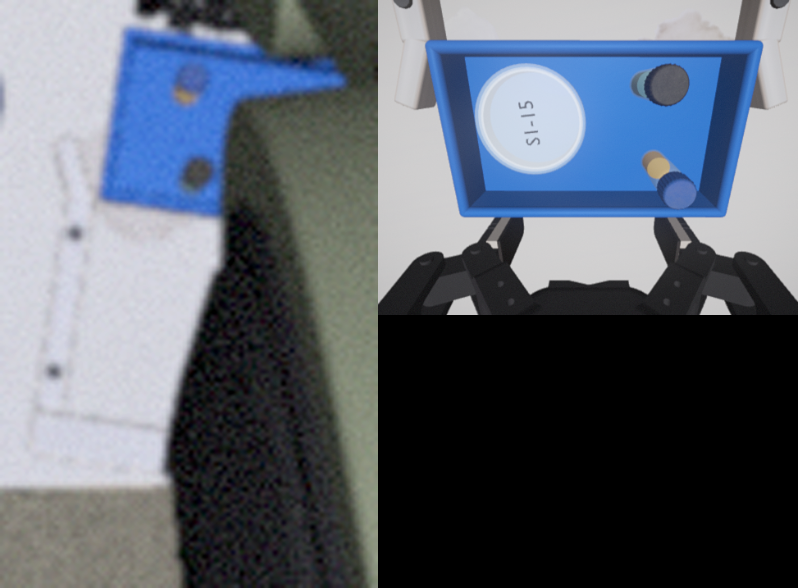

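The right half shows the tray centred between the flares and parallel to the tool. On the left the near-left corner is at (101,199), the far-left at (125,33), and the screws at (74,233) and (54,371).

```bash
python3 - <<'E'
from h import *
T=lambda p:(np.array(p)+.5)/4.2-.5+[240,150]
a=np.radians(-9.8);e=np.array([np.cos(a),np.sin(a)]);n=np.array([-e[1],e[0]])
s=[atz("top",T(p),.018)[:2] for p in((74,233),(54,371))]
for p in((101,199),(125,33)):
    X=atz("top",T(p),.03)[:2];print("lat:",(X-s[0])@n*1e3+85.3,"x from far screw",(X-s[0])@e*1e3)
st=status.observe();print("TCP lat",(st["position"][:2]-s[0])@n*1e3+85.3,(st["position"][:2]-s[0])@e*1e3,st["force"])
E
```

```text
lat: 74.46644935022587 x from far screw 17.896234759302363
lat: 74.87283996395514 x from far screw 103.67050806475031
TCP lat 0.18668298583747855 119.80920630528635 [-0.34482574  0.47162365 -0.15884727]
```

```bash
python3 -m creep '[[0.09,0,0,0,1],[0.18,0,0,0,1],[0.27,0,0,0,1],[0.36,0,0,0,1],[0.45,0,0,0,1]]'; python3 -m creep '[[0.09,0,0,0,1],[0.18,0,0,0,1],[0.26,0,0,0,1],[0.33,0,0,0,1],[0.4,0,0,0,1]]';  python3 - <<'E'
from h import *
from scipy.spatial.transform import Rotation as Ro
F=[];
for i in range(4): s=status.observe();F.append(s["force"]);grab_frame("wrist")
print(np.round(F,2),s["position"])
E
```

```text
clock: 7.28
position: [0.5549, 0.0024, 0.0059]
tool_rot: [-3.142, -0.0, 2.971]
force: [1.9, 0.2, -1.1]
grip_width: 0.0855
finger_force: 1.2
clock: 7.9
position: [0.5314, 0.0064, 0.0059]
tool_rot: [-3.142, 0.0, 2.971]
force: [3.1, -0.4, -0.7]
grip_width: 0.0857
finger_force: 1.2
[[ 3.06 -0.41 -0.73]
 [ 1.6   0.31 -0.29]
 [-0.21  0.62  0.  ]
 [ 0.78  0.22 -0.74]] [0.53119313 0.00645055 0.00586028]
```

```bash
python3 -m creep '[[0.04,0,0,0,1],[0.09,0,0,0,1],[0.14,0,0,0,1],[0.18,0,0,0,1],[0.22,0,0,0,1]]'; python3 -m creep '[[0.02,0,0,0,1],[0.04,0,0,0,1],[0.06,0,0,0,1],[0.08,0,0,0,1],[0.1,0,0,0,1]]'; python3 - <<'E'
from h import *
im=grab_frame("wrist");cv2.imwrite("pics/w5.png",im)
E
```

```text
clock: 8.72
position: [0.5185, 0.0086, 0.0059]
tool_rot: [-3.142, 0.0, 2.971]
force: [2.0, -0.1, -0.3]
grip_width: 0.0856
finger_force: 1.2
clock: 9.35
position: [0.5127, 0.0096, 0.0059]
tool_rot: [-3.142, 0.0, 2.971]
force: [3.0, -0.5, -1.1]
grip_width: 0.0852
finger_force: 1.2
```

View pics/w5.png

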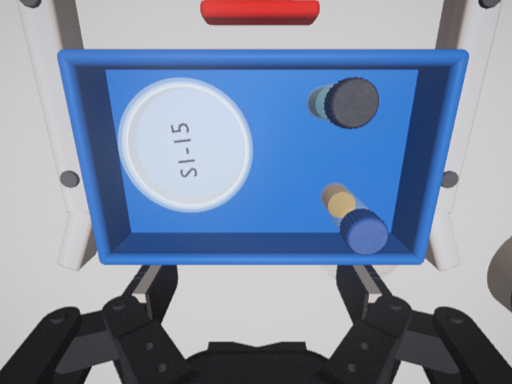

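The pad's face is at about rows 10 to 25 (columns 200 to 320) and the tray's near lip outer edge is at row 50. The tray is centred between the rails and everything is standing.

```bash
python3 - <<'E'
from h import *
s=status.observe()
for uv,z in(((262,50),.03),((262,50),.027),((260,24.5),.009),((260,10),.023)):print(tool(s,wz(uv,z,s)).round(1))
E
```

```text
[100.9   3.3 -24.1]
[101.3   3.3 -21.1]
[113.5   2.8  -3.1]
[114.9   2.6 -17.1]
```

```bash
python3 -m creep '[[0.025,0,0,0,1],[0.05,0,0,0,1],[0.075,0,0,0,1],[0.1,0,0,0,1],[0.125,0,0,0,1]]'; for i in 1 2 3; do python3 -m creep '[[0.01,0,0,0,1],[0.02,0,0,0,1]]' | egrep 'pos|^force'; done
```

```text
clock: 10.02
position: [0.5052, 0.0109, 0.0059]
tool_rot: [-3.142, -0.0, 2.971]
force: [1.8, 0.5, -0.5]
grip_width: 0.0852
finger_force: 1.2
position: [0.5041, 0.0111, 0.0059]
force: [2.5, -1.0, -0.3]
position: [0.5029, 0.0113, 0.0059]
force: [2.2, 0.6, -0.6]
position: [0.5017, 0.0115, 0.0059]
force: [2.3, -0.2, -1.0]
```

```bash
for i in 1 2 3; do python3 -m creep '[[0.005,0,0,0,1],[0.01,0,0,0,1]]' | egrep 'pos|^force'; done
```

```text
position: [0.5012, 0.0116, 0.0059]
force: [2.2, 0.9, -0.7]
position: [0.5006, 0.0117, 0.0059]
force: [2.1, 0.1, -0.3]
position: [0.5, 0.0118, 0.0059]
force: [3.6, -0.5, -1.9]
```

```bash
for i in 1 2 3; do python3 -m creep '[[0.005,0,0,0,1],[0.01,0,0,0,1]]' | egrep 'pos|^force'; done
```

```text
position: [0.4996, 0.0119, 0.0059]
force: [4.0, -0.8, -1.5]
position: [0.4991, 0.012, 0.006]
force: [4.8, -1.3, -1.4]
position: [0.4988, 0.0121, 0.0061]
force: [6.8, -1.2, -1.2]
```

```bash
for i in 1 2; do python3 -m creep '[[0.005,0,0,0,1],[0.01,0,0,0,1]]' | egrep 'clock|pos|^force'; done; python3 -m creep '[[0.005,0,0,0,1]]' | egrep 'pos|^force'
```

```text
clock: 12.52
position: [0.4985, 0.0121, 0.0061]
force: [8.2, -1.5, -1.2]
clock: 12.78
position: [0.4981, 0.0122, 0.0062]
force: [9.1, -1.5, -2.3]
position: [0.498, 0.0123, 0.0062]
force: [9.8, -2.1, -0.7]
```

```bash
python3 -m creep '[[0.005,0,0,0,1],[0.012,0,0,0,1]]' | egrep 'pos|^force';  for i in 1 2 3; do python3 -m creep '[[0,0,0,0,1]]' | egrep 'clock|pos|^force'; done
```

```text
position: [0.4975, 0.0123, 0.0063]
force: [10.9, -3.5, -0.2]
clock: 13.28
position: [0.4976, 0.0123, 0.0063]
force: [11.0, -2.9, -0.7]
clock: 13.4
position: [0.4976, 0.0124, 0.0063]
force: [10.3, -2.3, -0.8]
clock: 13.52
position: [0.4975, 0.0123, 0.0063]
force: [10.3, -2.7, -0.9]
```

```bash
for i in 1 2; do python3 -m creep '[[0.002,0,0,0,1],[0.002,0,0,0,1],[0.002,0,0,0,1],[0.002,0,0,0,1],[0.002,0,0,0,1]]' | egrep 'clock|pos|^force'; done
```

```text
clock: 14.15
position: [0.4975, 0.0124, 0.0063]
force: [10.4, -2.3, -0.7]
clock: 14.78
position: [0.4975, 0.0124, 0.0063]
force: [10.1, -3.0, -0.6]
```

```bash
for i in 1 2 3; do python3 -m creep '[[-0.006,0,0,0,1],[-0.012,0,0,0,1],[-0.018,0,0,0,1],[-0.024,0,0,0,1],[-0.03,0,0,0,1]]' | egrep 'clock|pos|^force'; done
```

```text
clock: 15.4
position: [0.4982, 0.0122, 0.006]
force: [5.7, -1.5, -0.4]
clock: 16.02
position: [0.4991, 0.0119, 0.0059]
force: [2.0, -0.2, 0.5]
clock: 16.65
position: [0.5011, 0.0116, 0.0059]
force: [-0.9, -0.7, 0.5]
```

```bash
python3 -m creep '[[-0.04,0,0,0,1],[-0.1,0,0,0,1],[-0.16,0,0,0,1],[-0.2,0,0,0,1],[-0.2,0,0,0,1]]' | egrep 'clock|pos|^force'; python3 -m creep '[[0,0,-0.15,0,1],[0,0,-0.4,0,1],[0,0,-0.8,0,1],[0,0,-1.4,0,1],[0,0,-2,0,1]]' | egrep 'clock|pos|^force'
python3 -m creep '[[0,0,0,0,1],[0,0,0,0,1]]' | egrep 'clock|pos|^force'
python3 - <<'E'
from h import *
im=grab_frame("wrist");cv2.imwrite("pics/w6.png",im)
E
```

```text
clock: 17.27
position: [0.5131, 0.0096, 0.0059]
force: [0.7, 0.8, -0.1]
clock: 17.9
position: [0.5128, 0.0096, 0.1281]
force: [-0.5, -0.4, 0.3]
clock: 18.15
position: [0.5128, 0.0096, 0.1263]
force: [0.2, 0.1, -0.0]
```

View pics/w6.png

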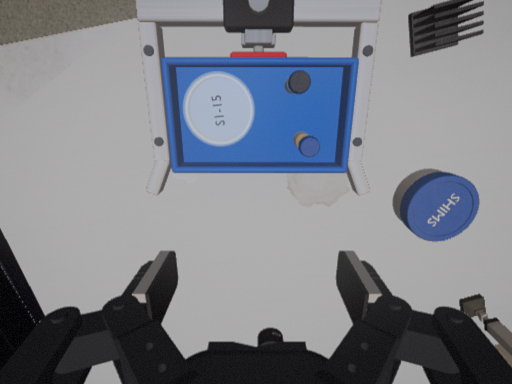

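The wrist view shows the tray square between the rails with its near lip at row 60, touching the red pad. Both vials and the dish are standing, and the fingers are clear.

```bash
python3 -c "
from workcell import bot;print(bot.job_done())"
```

```text
the job is handed in; nothing more can be done
None
```

The tray is seated square against the red pad: I held about 9–11 N on it (estimated from wrist force and pad travel) for over a second and eased off before lifting. The vials and dish are standing, nothing around it was touched, and the job is handed in at about 18 s.

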